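# Turn the masala drum mouth-up and stop it

## Task

The wooden masala-mixing drum has stopped with its filling mouth out of sight underneath. With the fingertips rubbing gently on the drum's rim (never more than 20 N), roll the drum round until the mouth faces straight up and leave it still there; then fetch the wooden stopper, push it gently into the mouth until its flange sits down on the drum, and let go with the stopper upright. Do not try the stopper on the drum before the mouth is up, and leave the other things on the slab where they stand.

Things in the scene. Friction and masses are not known exactly. Their poses are not given: they have to be found in the camera images.
- axle (a point): middle of the drum's axle, fixed on the dark steel stand (base 150 x 170 mm, 18 mm thick). Its z is up, 95 mm above the slab; its y runs along the axle, its x is level and square to the axle. The two uprights stand at y = +-60 to +-70 mm and reach 25 mm above the axle.
- mouth (a point): centre of the drum's filling mouth, level with the rim; its z axis points straight out of the mouth (straight up when the mouth is at the top), its y lies along the axle. The mouth is square, 34 x 34 mm, over 25 mm deep, in the middle of the drum's length.
- drum (a joint): brown wooden drum, 120 mm across, 110 mm long: too wide to grasp. Rad: 0 or any whole turn (6.283) = mouth up; grows as its top moves to the axle's +x. Drag 0.04 N m: it stops at once when let go and stays. It runs out of true: the rim's top rises and falls up to 3 mm either way as it turns. Smooth rim bands lie 17 to 55 mm either side of the mouth's middle along y.
- stopper_mid (a point): the loose wooden stopper, half-way up, z up along its length (70 mm tall, 50 to 100 g). From its foot: round plug 30 mm across and 22 mm long, its first 7 mm tapering to 22 mm; flange 48 mm across, 22 to 29 mm up; round knob 24 to 26 mm across, 29 to 70 mm up, for the grasp. It stands on its foot on the slab.
- stopper_seat (a point): the same stopper, centre of the underside of its flange, 22 mm above its foot, z up its length. It meets the mouth's centre when the stopper is home.
- tumbler: green glass tumbler, 72 mm wide, 100 mm tall; origin under its centre. Bystander.
- dabba: closed round steel masala dabba, 176 mm wide, 82 mm tall over its lid knob; origin under its centre. Bystander.
- clipbox: red clip-top container, 106 x 146 mm, 87 mm tall; origin under its centre. Bystander.
- saltpig: white ceramic salt pig, about 110 mm wide, 118 mm tall, mouth to its -x; origin under its centre. Bystander.
- strainer: steel tea strainer, bowl 76 mm wide and 26 mm tall, handle 135 mm long to its -x; origin under the bowl. Bystander.
- katori: small steel bowl, 90 mm wide, 40 mm tall; origin under its centre. Bystander.
- stopper: the same stopper, origin at the centre of its foot
Things that resemble listed ones, but are neither listed nor needed, are in the scene too. What is shaped like the stopper but purple is not meant. What is shaped like the part that bears axle but orange is not meant.

How it is judged:
On the way, in this order (a step that is already met when the one before it is completed fails the run):
1. the drum is turned by hand until its mouth faces up within 0.15 rad, and is still, with the stopper not yet touching it (angle between mouth's own z axis and vertical below 0.15 rad and velocity of joint drum between -0.15 and 0.15 rad/s and contact force between stopper and drum below 0.05 N), for 0.3 s.
2. the stopper is home in the mouth (distance between stopper_seat and mouth below 0.006 m and angle between the z axis of stopper_seat and the z axis of mouth, either way round below 0.15 rad), for 0.2 s.
At the end, for the whole second after the job is handed in: The mouth faces up within 0.2 rad, the stopper stands in it upright within 0.25 rad (within 0.15 rad of the mouth's own direction), the centre of its flange's underside within 6 mm of the mouth's centre; drum and stopper are at rest and released (all of step 2 and angle between mouth's own z axis and vertical below 0.2 rad and angle between stopper_seat's own z axis and vertical below 0.25 rad and linear speed of stopper below 0.02 m/s and velocity of joint drum between -0.15 and 0.15 rad/s); the robot touches nothing.
It fails at once if the fingers or arm press the drum with more than 20 N (contact force between any of the fingers, the arm and drum above 20 N).
It fails at once if the stopper is pressed on the drum with more than 25 N (contact force between stopper and drum above 25 N).
It fails at once if the stopper touches the drum while the mouth is more than 0.4 rad from straight up (contact force between stopper and drum above 0.3 N and angle between mouth's own z axis and vertical above 0.4 rad).
It fails at once if a bystander is shifted more than 25 mm or tipped (distance of any of tumbler, dabba, clipbox, saltpig, strainer, katori from where it was at the start of the episode above 0.025 m or angle between any of tumbler, dabba, clipbox, saltpig, strainer, katori's own z axis and vertical above 0.4 rad).
It also fails if it takes over 72 s, if anything falls off the work surface, if the arm or the gripper's body presses on something with over 40 N, if the wrist force passes 120 N, or if a joint passes its speed limit or range.

## Robot

A 6-joint arm with a two-finger parallel gripper is mounted at the origin on the work surface. World frame = base frame: x ahead of the robot, y to its left, z up, the work surface at z = 0. Lengths are in m, angles in rad, forces in N, time in s.
With the tool pointing down it reaches from about 0.25 to 0.775 m from the base axis. Payload 4 kg.
Tool frame: the origin (TCP) lies midway between the tips of the shut fingers; the grasp point (between the pads) lies 19 mm behind it (bot.tcp_to_grasp is the distance from the TCP to the grasp point, in m); z points along the fingers, y is the line along which they close (so a half turn about z gives the same grasp; the last joint's range is limited). The gripper opens to 94 mm and grips with 3 to 60 N. Pads are 16 mm wide; open, the fingers measure 119 mm over their backs; the gripper's body (75 mm by 177 mm) begins 78 mm behind the grasp point.
Start: joints at [-1.424, 0.087, 1.371, -0, 1.684, -0.103], TCP at [0.136, -0.533, 0.167] pointing down, gripper open.
Joint ranges: [-3.1, 3.1], [-0.76, 2.03], [0.27, 2.55], [-1.08, 4.22], [0.17, 2.65], [-2.57, 2.57]. Speed limits (rad/s): [2.79, 2.79, 3.14, 3.14, 3.14, 3.14].

## Interface

Orientations are given as a unit quaternion [w, x, y, z].
In Python, from plant import bot, vision gives the robot as it stands.
- The arm moves only by the tool servo_tool, never from a script. Its argument "steps" is one flat list of numbers, 5 for each row, row after row: the closure, from 0 (fully open) to 1 (shut), then the shift along the tool's x, y, z in mm, then the turn about the tool's z in degrees. In form: [gripper, tx, ty, tz, turn, gripper, tx, ty, tz, turn, ...]. A call has 1 to 10 rows; each row is the pose to reach, as a shift and turn from the pose commanded when the call began, along the tool's axes at that moment; what a row does not reach only later rows make up. A row lasts 1/8 s, in which the tool goes at most 62.5 mm and 10.7 degrees, less where a joint would pass 70% of its speed; a pose out of reach is approached as far as the arm can. A call with a gripper value outside its range is refused whole. The fingers move at their own pace and stop on an object; the grip force is fixed at half the most. Time passes only in rows, so rows that repeat a pose let the fingers close. It gives the time, the measured TCP pose, the force, the opening and the grip force at its end, in the units of the state.
- bot.get_state(): the state, without advancing time (a new reading comes with each control period).
- vision.snapshot(name): name is "scene" or "top"; returns (picture, depth): 384x512x3 uint8, red, green, blue; 384x512 float32, m along the optical axis (not along the pixel's ray), 0 where there is no reading.
- vision.camera_info(name): a dict with "camera_matrix" (3x3 intrinsics, pixels), "R" (3x3) and "t" (3): a world point X has camera coordinates R X + t. Camera axes: x right, y down, z forward; pixel columns grow to the right and rows downward; lengths in m; the calibration is good to about 2 mm. A picture is of the moment at which its call begins. camera_info takes no time and is no camera call.
- bot.job_done(): hands the job in; it is judged then, once.
The state is a dict: "time": time; "joint_positions": joint angles; "dq": joint speeds; "joint_torque": joint torques, N m; "tool_pos": TCP position; "ee_rot": TCP orientation; "wrist_force": force on the tool from outside, world axes, zero at the start; "moment": the same for the moment, N m; "finger_gap": finger opening in m; "grip_force": force on a finger pad.
Only numpy, scipy, OpenCV 4.12 (cv2) and the standard library are available. Lean on these libraries where they do the work, as an engineer would, in place of code of your own. Each camera call takes 0.05 s, during which the arm holds its last target. There are 200 camera calls.

## Working session

There is one attempt and no reset: what is moved stays moved. The work goes in short steps, Python scripts to look and compute and a tool call to move; the robot and the scene stay as the last step left them, time stands still between calls to the robot, and variables do not carry over. Pictures are saved under pics/ and viewed, at most 10 in all, crops included, and the job is handed in when it is done.

Besides the shell and the picture viewer there is one more tool, called after "Request:" as name(argument=value, ...), one argument or row to a line, values as JSON. servo_tool: Moves the arm, as the interface text tells. Its arguments: {"type":"object","properties":{"steps":{"type":"array","items":{"type":"number"}}},"required":["steps"]}

```bash
mkdir -p pics
cat > h.py <<'E'
import numpy as np, cv2
from plant import bot, vision
def snap(n):
    p,d=vision.snapshot(n); np.savez(f'{n}.npz',p=p,d=d); return p,d
def load(n):
    z=np.load(f'{n}.npz'); return z['p'],z['d']
def cloud(n,d):
    c=vision.camera_info(n);K=np.array(c['camera_matrix']);R=np.array(c['R']);t=np.array(c['t'])
    v,u=np.mgrid[0:384,0:512]
    X=np.stack([(u-K[0,2])/K[0,0]*d,(v-K[1,2])/K[1,1]*d,d],-1)
    W=(X-t)@R; W[d==0]=np.nan; return W
def save(p,f,crop=None,s=1):
    if crop: x0,y0,x1,y1=crop; p=p[y0:y1,x0:x1]
    p=cv2.resize(p,None,fx=s,fy=s,interpolation=cv2.INTER_CUBIC); cv2.imwrite('pics/'+f,p[...,::-1])
E
python3 - <<'E'
from h import *
for n in ['scene','top']:
    p,d=snap(n); save(p,n+'1.png',s=1.5)
    c=vision.camera_info(n); print(n,np.round(-np.array(c['R']).T@np.array(c['t']),3), np.array(c['camera_matrix'])[0,0])
print(bot.get_state())
E
```

```text
scene [ 1.158 -0.306  0.995] 425.6376476827308
top [ 0.478 -0.01   1.079] 371.63581252897876
{'time': 0.1, 'joint_positions': array([-1.42409095e+00,  8.78905722e-02,  1.37210287e+00, -7.06916234e-06,
        1.68364799e+00, -1.03093496e-01]), 'dq': array([-0.00017542, -0.00118162, -0.00510694, -0.00071068, -0.00025015,
       -0.00086899]), 'joint_torque': array([ 2.72527148e-03, -3.41251767e+01, -3.03301799e+01,  7.21009634e-02,
        3.04348301e-02, -9.57888506e-05]), 'tool_pos': array([ 0.13587427, -0.53234102,  0.16581629]), 'ee_rot': array([-1.02407006e-03,  9.92209729e-01,  1.24574495e-01, -2.58476880e-05]), 'wrist_force': array([ 0.29385012,  0.12697038, -0.20348973]), 'moment': array([-0.00525169, -0.01894185,  0.04848942]), 'grip_force': 0.0, 'finger_gap': 0.09422398718014449}
```

View pics/scene1.png

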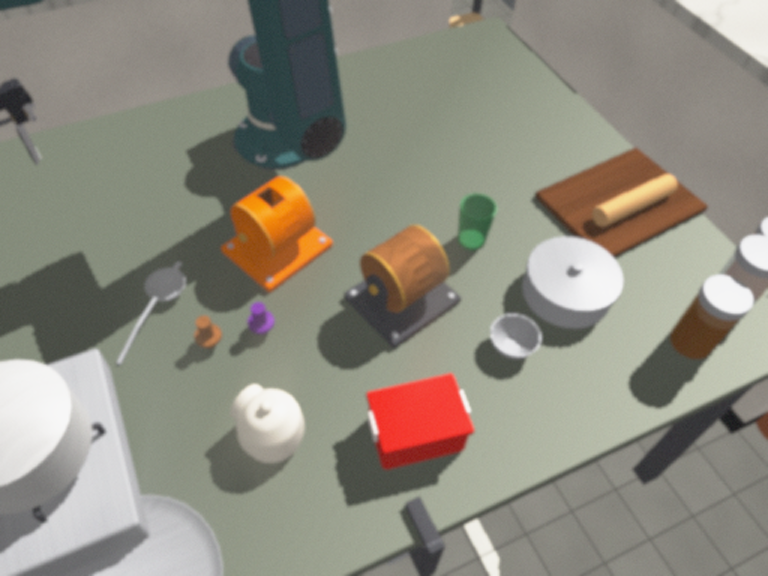

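View pics/top1.png

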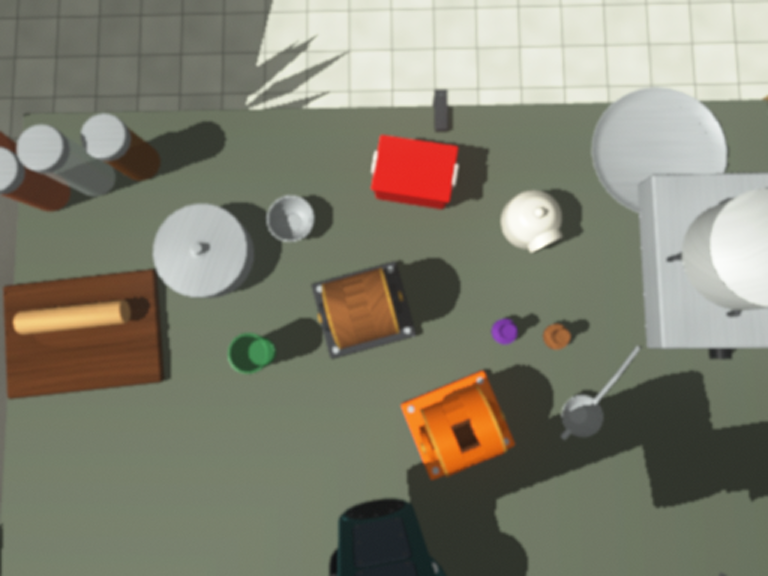

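```bash
cat > fit.py <<'E'
from h import *
from scipy.optimize import least_squares
P=[];B=[]
for n in ['top','scene']:
    p,d=load(n); W=cloud(n,d); hsv=cv2.cvtColor(p,cv2.COLOR_RGB2HSV)
    c0=(240,205) if n=='top' else (268,180)
    v,u=np.mgrid[0:384,0:512]; near=np.hypot(u-c0[0],v-c0[1])<45
    m=near&(W[...,2]>.11)&(hsv[...,1]>90); P.append(W[m])
    print(n,m.sum(),np.round(np.nanmedian(W[m],0),4),np.round(np.nanmax(W[m],0),4))
    b=near&(W[...,2]>.008)&(W[...,2]<.03); B.append(W[b])
    bs=(hsv[...,0]<18)&(hsv[...,1]>100)&(W[...,2]>.012)&(W[...,2]<.085)&(np.hypot(W[...,0]-.43,W[...,1]+.36)<.1)
    print('stopper',n,bs.sum(),u[bs].mean(),v[bs].mean(),np.nanmedian(W[bs],0))
    for lo,hi in [(.024,.036),(.04,.06),(.063,.08)]:
        k=bs&(W[...,2]>lo)&(W[...,2]<hi)
        if k.sum(): print(' ',lo,k.sum(),np.round(np.r_[(np.nanmin(W[k],0)+np.nanmax(W[k],0))/2, np.ptp(W[k],0)],4))
for Q in P+[np.vstack(P)]:
    def f(x):
        a=np.array([np.cos(x[2]),np.sin(x[2])]); s=-(Q[:,0]-x[0])*a[1]+(Q[:,1]-x[1])*a[0]
        return np.hypot(s,Q[:,2]-x[3])-.06
    best=min((least_squares(f,[*np.median(Q[:,:2],0),y,.095],loss='soft_l1',f_scale=.002) for y in (1.2,1.5,1.8,2)),key=lambda r:r.cost)
    x=best.x; a=np.array([np.cos(x[2]),np.sin(x[2])]); s=(Q[:,:2]-x[:2])@a; mid=(np.percentile(s,1)+np.percentile(s,99))/2
    print('drum',np.round(x,4),'len',np.ptp(s),'mid',np.round(x[:2]+a*mid,4),'rms',np.sqrt((f(x)**2).mean()))
b=np.vstack(B[:1]).astype(np.float32); r=cv2.minAreaRect((b[:,:2]*1000).astype(np.float32)); print('base',r)
E
python3 fit.py
```

```text
top 1932 [0.5345 0.0575 0.1489] [0.6052 0.1266 0.1596]
stopper top 221 370.8009049773756 224.31221719457014 [ 0.48511619 -0.29723608  0.03206797]
  0.024 122 [ 0.4857 -0.3     0.0296  0.0447  0.0443  0.0111]
  0.04 16 [ 0.4854 -0.2932  0.0509  0.0217  0.0075  0.0166]
  0.063 78 [ 0.4852 -0.3016  0.0689  0.0216  0.0237  0.0094]
scene 1684 [0.5581 0.0507 0.1464] [0.6054 0.1223 0.161 ]
stopper scene 235 137.9276595744681 220.95744680851064 [ 0.49167707 -0.30386035  0.03638628]
  0.024 117 [ 0.4878 -0.3034  0.0306  0.04    0.0426  0.0088]
  0.04 33 [ 0.49   -0.3041  0.0496  0.0154  0.0241  0.0176]
  0.063 69 [ 0.4847 -0.3048  0.0687  0.0265  0.022   0.0112]
drum [ 0.5868 -0.1275  1.8274  0.0958] len 0.13949284476836749 mid [0.538  0.0586] rms 0.003614467409457531
drum [ 0.5795 -0.1074  1.8282  0.0961] len 0.12125441718458181 mid [0.5368 0.0547] rms 0.008062794495997217
drum [ 0.5588 -0.0241  1.8267  0.0957] len 0.13949943228072498 mid [0.5377 0.0565] rms 0.006077473457246057
base ((540.3983764648438, 59.123512268066406), (150.60189819335938, 170.1167449951172), 14.768924713134766)
```

Request:
servo_tool(
  steps=[1,0,0,-60,0,1,0,0,-110,0,1,537,-437,-110,0,1,537,-437,-110,0,1,537,-437,-110,0,1,537,-437,-110,0,1,537,-437,-110,0,1,537,-437,-110,0,1,537,-437,-110,0,1,537,-437,-110,0],
)

```text
time: 1.35
tool_pos: [0.4344, -0.1294, 0.2765]
ee_rot: [0.0, 0.992, 0.125, -0.0]
wrist_force: [0.8, -1.1, 1.1]
finger_gap: 0.0004
grip_force: 0.0
```

Request:
servo_tool(
  steps=[1,149,-121,0,0,1,149,-121,0,0,1,149,-121,0,0,1,149,-121,0,0,1,149,-121,60,0,1,149,-121,105,0,1,149,-121,105,0,1,149,-121,105,0],
)

```text
time: 2.35
tool_pos: [0.549, 0.022, 0.1742]
ee_rot: [0.0, 0.992, 0.124, 0.002]
wrist_force: [0.3, 1.2, 0.8]
finger_gap: 0.0004
grip_force: 0.0
```

Run:
```python
from h import *
s=bot.get_state();print(s['tool_pos'],s['wrist_force'],s['ee_rot'])
p,d=snap('top'); q,d=snap('scene')
save(np.hstack([p[130:270,160:330],q[100:240,190:360]]),'b.png',s=2.3)
```

```text
[0.54898099 0.02199261 0.17423802] [0.28330057 1.16510772 0.7729005 ] [4.52371531e-04 9.92272365e-01 1.24068076e-01 1.56882814e-03]
```

View pics/b.png

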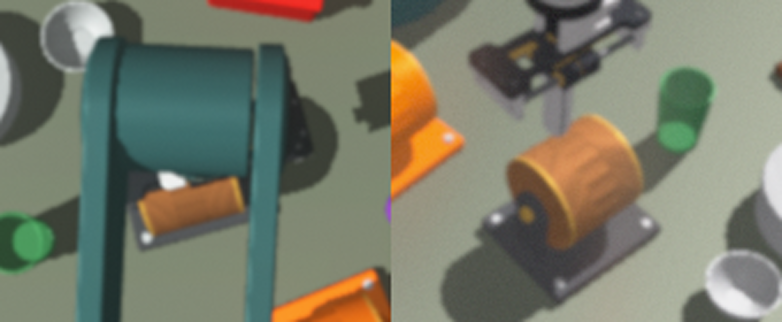

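Request:
servo_tool(
  steps=[1,0,0,10,0,1,0,0,15,0,1,0,0,16,0,1,0,0,16,0],
)

```text
time: 2.95
tool_pos: [0.5481, 0.0228, 0.1557]
ee_rot: [0.0, 0.992, 0.125, -0.0]
wrist_force: [0.0, -0.6, 0.2]
finger_gap: 0.0007
grip_force: 0.0
```

Request:
servo_tool(
  steps=[1,0,0,1,0,1,0,0,1.5,0,1,0,0,1.5,0],
)

```text
time: 3.32
tool_pos: [0.5482, 0.0228, 0.1544]
ee_rot: [0.0, 0.992, 0.125, 0.0]
wrist_force: [-0.1, -0.9, 0.2]
finger_gap: 0.0004
grip_force: 0.0
```

Request:
servo_tool(
  steps=[1,0,0,1,0,1,0,0,1.5,0,1,0,0,1.5,0],
)

```text
time: 3.7
tool_pos: [0.5481, 0.0228, 0.1528]
ee_rot: [0.0, 0.992, 0.125, -0.0]
wrist_force: [0.1, -0.8, 0.5]
finger_gap: 0.0006
grip_force: 0.0
```

Request:
servo_tool(
  steps=[1,0,0,0.5,0,1,0,0,1,0,1,0,0,1,0],
)

```text
time: 4.08
tool_pos: [0.5481, 0.0228, 0.1518]
ee_rot: [0.0, 0.992, 0.125, -0.0]
wrist_force: [0.3, 0.1, -0.4]
finger_gap: 0.0005
grip_force: 0.0
```

Request:
servo_tool(
  steps=[1,0,0,0.5,0,1,0,0,1,0,1,0,0,1,0],
)

```text
time: 4.45
tool_pos: [0.5482, 0.0228, 0.1508]
ee_rot: [0.0, 0.992, 0.125, -0.0]
wrist_force: [0.8, -0.8, -0.0]
finger_gap: 0.0002
grip_force: 0.0
```

Run:
```python
from h import *
q,d=snap('scene'); c=vision.camera_info('scene');K=np.array(c['camera_matrix'])
X=np.array([[.548,.0228,.1508],[.548,.0228,.155],[.539+.254*.055,.0585-.967*.055,.155],[.539-.254*.055,.0585+.967*.055,.155]])
x=(K@(np.array(c['R'])@X.T+np.array(c['t'])[:,None])).T; x=x[:,:2]/x[:,2:]; print(x)
q=q.copy(); 
for a in x[[0,2,3]]: q[int(round(a[1])),int(round(a[0]))]=(0,255,255)
save(q,'c.png',(220,120,340,230),6)
W=cloud('scene',d)
hsv=cv2.cvtColor(q,cv2.COLOR_RGB2HSV)
L=(W-[.539,.0585,.095])@np.array([[.967,.254,0],[-.254,.967,0],[0,0,1]]).T
m=(abs(L[...,1])<.05)&(L[...,2]>.02)&(L[...,2]<.07)&(abs(L[...,0])<.07)&(hsv[...,1]>90)
Q=L[m]
for lo in range(0,60,10):
    k=(Q[:,0]*1e3>=lo)&(Q[:,0]*1e3<lo+10)
    print(lo,k.sum(),np.round([np.median(np.hypot(Q[k,0],Q[k,2])),Q[k,2].mean()],4))
```

```text
[[260.63605527 172.55701297]
 [260.69866049 171.51355754]
 [255.33184831 175.06031716]
 [287.32996302 154.77763762]]
0 124 [0.0608 0.0606]
10 137 [0.061  0.0589]
20 154 [0.0598 0.0542]
30 174 [0.0592 0.0474]
40 206 [0.0583 0.0361]
50 91 [0.058  0.0253]
```

View pics/c.png

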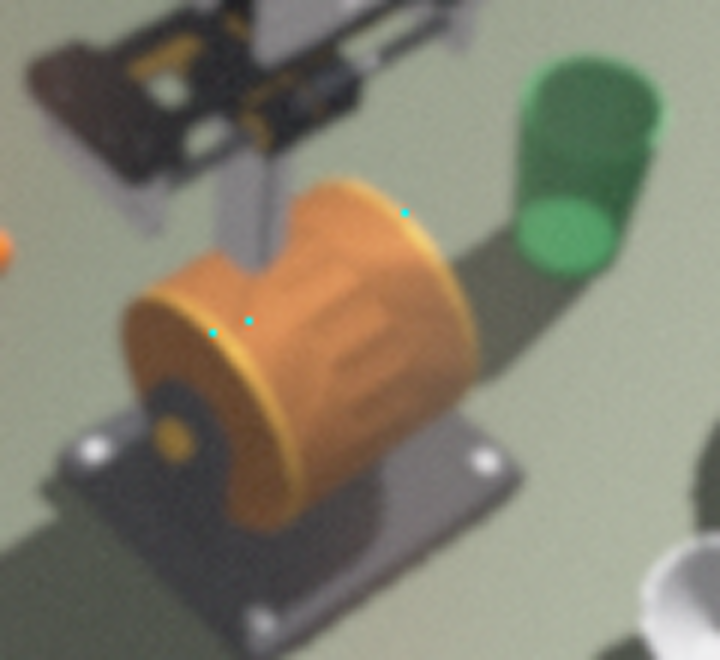

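Run:
```python
from h import *
q,d=load('scene'); W=cloud('scene',d)
L=(W-[.539,.0585,.095])@np.array([[.967,.254,0],[-.254,.967,0],[0,0,1]]).T
for v in range(150,178,2):
    print(v,[(tuple((L[v,u]*1000).round().astype(int)),tuple(q[v,u])) if d[v,u]>0 else None for u in (260,263)])
```

```text
150 [((np.int64(6), np.int64(-49), np.int64(156)), (np.uint8(130), np.uint8(129), np.uint8(131))), ((np.int64(8), np.int64(-41), np.int64(151)), (np.uint8(120), np.uint8(119), np.uint8(120)))]
152 [None, ((np.int64(8), np.int64(-41), np.int64(143)), (np.uint8(121), np.uint8(118), np.uint8(120)))]
154 [((np.int64(5), np.int64(-47), np.int64(139)), (np.uint8(129), np.uint8(127), np.uint8(130))), ((np.int64(9), np.int64(-41), np.int64(138)), (np.uint8(116), np.uint8(116), np.uint8(118)))]
156 [((np.int64(6), np.int64(-48), np.int64(133)), (np.uint8(131), np.uint8(129), np.uint8(131))), ((np.int64(9), np.int64(-41), np.int64(131)), (np.uint8(119), np.uint8(117), np.uint8(118)))]
158 [None, ((np.int64(7), np.int64(-39), np.int64(121)), (np.uint8(115), np.uint8(113), np.uint8(115)))]
160 [((np.int64(8), np.int64(-49), np.int64(120)), (np.uint8(132), np.uint8(129), np.uint8(131))), ((np.int64(9), np.int64(-41), np.int64(116)), (np.uint8(118), np.uint8(115), np.uint8(117)))]
162 [((np.int64(7), np.int64(-48), np.int64(112)), (np.uint8(134), np.uint8(130), np.uint8(131))), ((np.int64(8), np.i
[... 710 characters left out ...]
8(198), np.uint8(132), np.uint8(82))), ((np.int64(2), np.int64(-31), np.int64(64)), (np.uint8(213), np.uint8(140), np.uint8(88)))]
172 [((np.int64(3), np.int64(-42), np.int64(65)), (np.uint8(200), np.uint8(132), np.uint8(83))), ((np.int64(5), np.int64(-34), np.int64(61)), (np.uint8(216), np.uint8(140), np.uint8(87)))]
174 [((np.int64(4), np.int64(-43), np.int64(59)), (np.uint8(207), np.uint8(136), np.uint8(83))), ((np.int64(11), np.int64(-39), np.int64(62)), (np.uint8(217), np.uint8(144), np.uint8(89)))]
176 [((np.int64(10), np.int64(-48), np.int64(61)), (np.uint8(216), np.uint8(146), np.uint8(86))), ((np.int64(13), np.int64(-40), np.int64(57)), (np.uint8(215), np.uint8(142), np.uint8(88)))]
```

Request:
servo_tool(
  steps=[1,0,0,3,0,1,0,0,6,0,1,0,0,9,0,1,0,0,12,0,1,0,0,12,0],
)

```text
time: 5.12
tool_pos: [0.5479, 0.0228, 0.1384]
ee_rot: [-0.0, 0.992, 0.125, -0.0]
wrist_force: [-0.4, -0.1, -0.0]
finger_gap: 0.0007
grip_force: 0.0
```

```bash
cat > tip.py <<'E'
from h import *
def tip():
    q,d=snap('scene'); W=cloud('scene',d)
    L=(W-[.539,.0585,.095])@np.array([[.967,.254,0],[-.254,.967,0],[0,0,1]]).T
    hsv=cv2.cvtColor(q,cv2.COLOR_RGB2HSV)
    m=(hsv[...,1]<25)&(abs(L[...,0])<.1)&(abs(L[...,1])<.1)&(L[...,2]>.04)&(L[...,2]<.16)
    v,u=np.nonzero(m)
    for k in np.argsort(L[m][:,2])[:12]: print(u[k],v[k],(L[m][k]*1000).round(),q[v[k],u[k]])
    return q
if __name__=='__main__':
    s=bot.get_state(); print(s['tool_pos'],s['wrist_force']); tip()
E
python3 tip.py
```

```text
[0.54793632 0.02278884 0.13841338] [-0.44563323 -0.09774079 -0.02504813]
262 166 [  7. -41.  92.] [126 121 122]
263 166 [  9. -39.  93.] [123 115 113]
264 164 [  7. -34.  95.] [118 114 114]
262 165 [  7. -41.  95.] [124 121 124]
265 163 [  7. -31.  96.] [131 124 125]
263 164 [  7. -37.  97.] [118 115 116]
263 165 [ 10. -40.  97.] [118 114 116]
258 164 [ -1. -47.  97.] [135 128 129]
261 166 [  9. -46.  97.] [131 126 128]
264 163 [  7. -34.  98.] [117 115 117]
259 165 [  4. -48.  98.] [133 129 128]
260 166 [  9. -49.  99.] [133 127 126]
```

Request:
servo_tool(
  steps=[1,0,0,4,0,1,0,0,8,0,1,0,0,12,0,1,0,0,16,0,1,0,0,20,0,1,0,0,20,0],
)

```text
time: 5.92
tool_pos: [0.5479, 0.0228, 0.1184]
ee_rot: [-0.0, 0.992, 0.125, -0.0]
wrist_force: [0.5, 0.3, 0.0]
finger_gap: 0.0002
grip_force: 0.0
```

```bash
python3 tip.py
```

```text
[0.54792425 0.02277368 0.11836251] [0.52163906 0.27598744 0.04996828]
260 172 [  6. -45.  71.] [128 121 120]
263 170 [  6. -35.  71.] [117 114 113]
261 172 [  9. -44.  72.] [131 124 124]
258 171 [  1. -48.  72.] [128 119 116]
259 171 [  3. -46.  73.] [130 127 125]
261 171 [  7. -43.  73.] [127 124 125]
262 171 [  9. -41.  75.] [124 119 118]
258 170 [  1. -48.  76.] [128 123 123]
264 169 [  9. -35.  78.] [126 121 121]
265 168 [  9. -31.  78.] [137 128 125]
257 169 [ -1. -49.  78.] [135 126 125]
259 170 [  4. -47.  78.] [130 127 128]
```

Request:
servo_tool(
  steps=[1,0,0,3,0,1,0,0,5,0,1,0,0,5,0],
)

```text
time: 6.35
tool_pos: [0.5501, 0.0231, 0.1178]
ee_rot: [0.0, 0.992, 0.125, 0.003]
wrist_force: [-1.5, 1.4, 10.8]
finger_gap: 0.0007
grip_force: 4.9
```

Request:
servo_tool(
  steps=[1,0,0,1,0,1,0,0,1.5,0],
)

```text
time: 6.6
tool_pos: [0.5508, 0.0233, 0.1177]
ee_rot: [0.0, 0.992, 0.125, 0.004]
wrist_force: [-1.2, 1.3, 14.9]
finger_gap: 0.0006
grip_force: 7.4
```

Request:
servo_tool(
  steps=[1,0,0,0.5,0,1,0,0,1,0],
)

```text
time: 6.85
tool_pos: [0.5513, 0.0234, 0.1177]
ee_rot: [0.0, 0.992, 0.125, 0.005]
wrist_force: [-1.7, 2.1, 16.5]
finger_gap: 0.0004
grip_force: 8.6
```

Request:
servo_tool(
  steps=[1,0,0,0.5,0,1,0,0,1,0],
)

```text
time: 7.1
tool_pos: [0.5519, 0.0235, 0.1176]
ee_rot: [0.0, 0.992, 0.125, 0.006]
wrist_force: [-2.0, 2.8, 19.4]
finger_gap: 0.0003
grip_force: 9.8
```

Request:
servo_tool(
  steps=[1,0,0,-4.5,0,1,-8,0,-4.5,0,1,-18,0,-3.6,0,1,-23,0,-2.5,0,1,-23,0,-2.5,0],
)

```text
time: 7.72
tool_pos: [0.5257, 0.0167, 0.115]
ee_rot: [0.001, 0.992, 0.124, 0.001]
wrist_force: [-3.6, -0.3, 9.1]
finger_gap: 0.0003
grip_force: 4.9
```

Request:
servo_tool(
  steps=[1,-7,0,2.5,0,1,-14,0,6,0,1,-18,0,8.3,0,1,-18,0,8.3,0],
)

```text
time: 8.22
tool_pos: [0.5064, 0.0117, 0.1055]
ee_rot: [0.001, 0.992, 0.124, -0.002]
wrist_force: [-5.4, -2.6, 7.4]
finger_gap: -0.0
grip_force: 4.9
```

Run:
```python
from h import *
q,d=snap('scene'); save(q,'d.png',(220,120,340,230),5)
```

```text
(no output)
```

View pics/d.png

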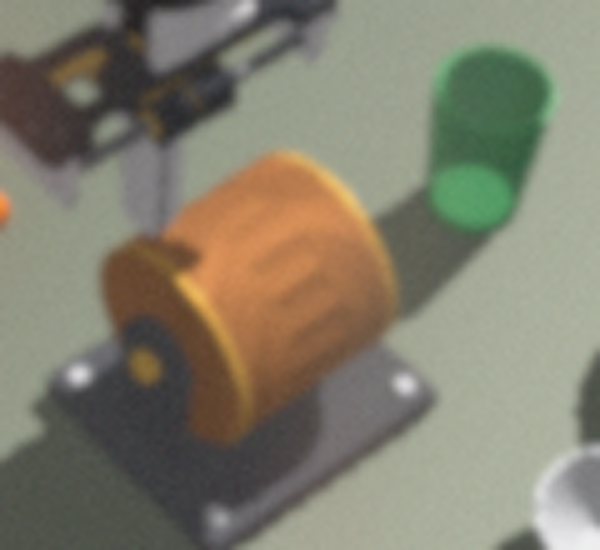

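```bash
cat > unw.py <<'E'
from h import *
# unwrap drum surface (scene view): rows = phi (deg from top toward +x), cols = along axle
c=vision.camera_info('scene');K=np.array(c['camera_matrix']);R=np.array(c['R']);t=np.array(c['t'])
PH=np.deg2rad(np.arange(-30,111,1.)); YS=np.arange(-50,51,1.)/1000
def unwrap(img,x0=0,y0=0,s=1):
    ph,y=np.meshgrid(PH,YS,indexing='ij'); l=.06*np.sin(ph)
    X=np.stack([.539+.967*l-.254*y,.0585+.254*l+.967*y,.095+.06*np.cos(ph)],-1)
    x=(X@R.T+t)@K.T; uv=x[...,:2]/x[...,2:]
    return cv2.remap(img,((uv[...,0]-x0+.5)*s-.5).astype(np.float32),((uv[...,1]-y0+.5)*s-.5).astype(np.float32),cv2.INTER_LINEAR)
def g(a): 
    a=cv2.cvtColor(a,cv2.COLOR_RGB2GRAY).astype(np.float32); return a-cv2.GaussianBlur(a,(0,0),12)
if __name__=='__main__':
    A=unwrap(cv2.imread('pics/c.png')[...,::-1].copy(),220,120,6); B=unwrap(load('scene')[0])
    a,b=g(A)[:,40:100],g(B)[:,40:100]
    for sh in range(-10,80,5):   # B(phi)=A(phi+sh)
        n=60; i=25 if sh>=0 else 25-sh
        p=a[40+max(sh,0)-0:, :]; 
        L=min(141-40-sh,100) if sh>=0 else 100+sh
        pa=a[30+sh if sh>=0 else 30:][:L-15]; pb=b[30 if sh>=0 else 30-sh:][:L-15]; m=min(len(pa),len(pb))
        print(sh,m,round(float(np.corrcoef(pa[:m].ravel(),pb[:m].ravel())[0,1]),2))
    save(np.hstack([A,B]),'u.png',s=3)
E
python3 unw.py
```

```text
-10 75 0.27
-5 80 0.46
0 85 0.8
5 81 0.67
10 76 0.24
15 71 0.19
20 66 0.55
25 61 0.6
30 56 0.23
35 51 0.23
40 46 0.67
45 41 0.77
50 36 0.35
55 31 0.08
60 26 0.15
65 21 0.19
70 16 0.1
75 11 0.2
```

View pics/u.png

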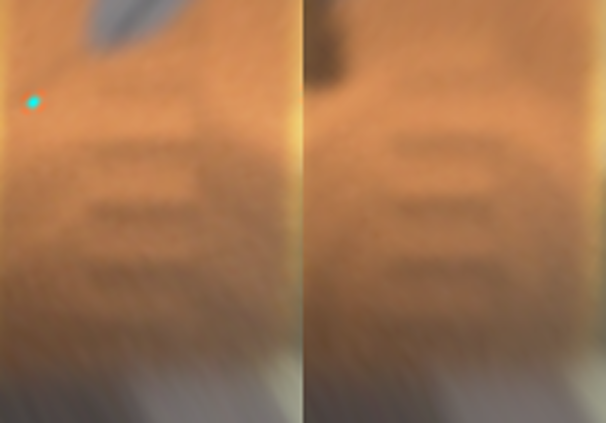

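Request:
servo_tool(
  steps=[1,0,0,-22,0,1,56,0,-22,0,1,91,0,-22,0,1,93,0,0,0,1,87,0,4.4,0,1,79,0,-1.7,0,1,71,0,-5.8,0,1,62,0,-8.8,0,1,52,0,-10.3,0,1,46,0,-10.3,0],
)

```text
time: 9.52
tool_pos: [0.5524, 0.0238, 0.1152]
ee_rot: [0.0, 0.992, 0.124, 0.0]
wrist_force: [1.0, 0.3, 1.6]
finger_gap: 0.0006
grip_force: 0.4
```

Request:
servo_tool(
  steps=[1,0,0,2.5,0,1,-8,0,2.5,0,1,-17,0,2.7,0,1,-26,0,4,0,1,-26,0,4,0],
)

```text
time: 10.15
tool_pos: [0.5277, 0.0173, 0.1128]
ee_rot: [0.0, 0.992, 0.124, 0.001]
wrist_force: [-2.4, -1.2, 7.4]
finger_gap: 0.0003
grip_force: 3.8
```

Request:
servo_tool(
  steps=[1,-8,0,2.6,0,1,-15,0,6,0,1,-20,0,9,0,1,-20,0,9,0],
)

```text
time: 10.65
tool_pos: [0.5071, 0.012, 0.1028]
ee_rot: [0.001, 0.992, 0.124, -0.001]
wrist_force: [-4.5, -1.0, 5.7]
finger_gap: 0.0003
grip_force: 3.7
```

Run:
```python
from h import *
from unw import unwrap
q,d=snap('scene'); 
a=cv2.resize(q[120:230,220:340],(480,440),interpolation=cv2.INTER_CUBIC); b=cv2.resize(unwrap(q),None,fx=3,fy=3)
b=np.vstack([b,np.zeros((17,b.shape[1],3),np.uint8)])
save(np.hstack([a,b]),'e.png')
```

```text
(no output)
```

View pics/e.png

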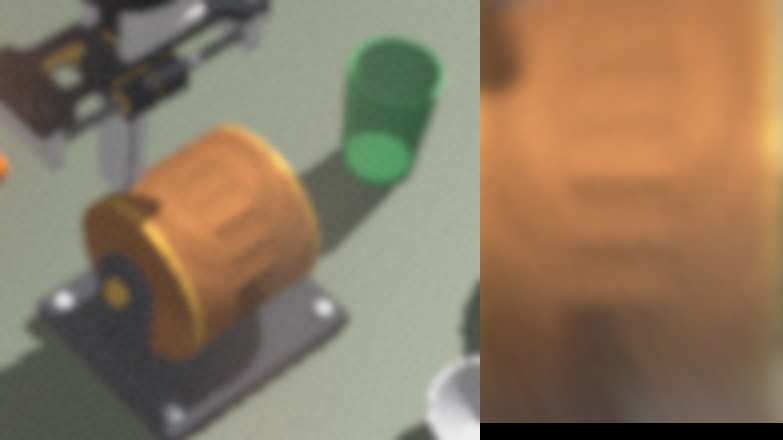

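Request:
servo_tool(
  steps=[1,0,0,-22,0,1,56,0,-22,0,1,91,0,-22,0,1,93,0,0,0,1,87,0,4.4,0,1,79,0,-1.7,0,1,71,0,-5.8,0,1,71,0,-5.8,0],
)

```text
time: 11.7
tool_pos: [0.5775, 0.0302, 0.1099]
ee_rot: [0.0, 0.992, 0.124, 0.002]
wrist_force: [2.3, 2.0, 6.7]
finger_gap: 0.0003
grip_force: 3.5
```

Request:
servo_tool(
  steps=[1,-9,0,-3,0,1,-18,0,-4.5,0,1,-27,0,-4.5,0,1,-27,0,-4.5,0],
)

```text
time: 12.2
tool_pos: [0.551, 0.0233, 0.1149]
ee_rot: [0.0, 0.992, 0.124, 0.001]
wrist_force: [-1.1, 1.1, 9.7]
finger_gap: 0.0004
grip_force: 5.0
```

```bash
cat > mouth.py <<'E'
from h import *
from unw import unwrap,PH
q,d=snap('scene'); u=unwrap(q); g=cv2.cvtColor(u,cv2.COLOR_RGB2GRAY)[:,38:63].mean(1)
print(bot.get_state()['wrist_force'].round(1))
for i in range(0,141,4): print(int(np.rad2deg(PH[i])),int(g[i]),end='; ')
E
python3 mouth.py
```

```text
[-0.2  0.6  9.7]
-29 121; -26 123; -22 126; -18 129; -14 135; -10 141; -6 147; -2 147; 2 146; 6 151; 10 156; 14 154; 18 124; 22 92; 26 81; 29 79; 34 79; 38 77; 42 77; 46 78; 50 77; 54 81; 58 89; 62 95; 66 96; 70 98; 74 100; 78 101; 82 99; 86 95; 90 92; 94 90; 98 90; 102 91; 106 91; 110 90;
```

Request:
servo_tool(
  steps=[1,-11,0,0,0,1,-21,0,0.9,0,1,-29,0,3.9,0,1,-29,0,3.9,0],
)

```text
time: 12.75
tool_pos: [0.5213, 0.0155, 0.1111]
ee_rot: [0.001, 0.992, 0.124, -0.0]
wrist_force: [-5.0, -0.1, 12.8]
finger_gap: 0.0002
grip_force: 7.1
```

```bash
python3 mouth.py
```

```text
[-6.1  0.5 14.3]
-29 132; -26 135; -22 137; -18 136; -14 127; -10 107; -6 86; -2 70; 2 68; 6 72; 10 75; 14 76; 18 75; 22 77; 26 89; 29 105; 34 116; 38 122; 42 127; 46 129; 50 129; 54 117; 58 107; 62 109; 66 111; 70 110; 74 103; 78 94; 82 91; 86 90; 90 91; 94 90; 98 90; 102 91; 106 91; 110 91;
```

Request:
servo_tool(
  steps=[1,-1,0,-2,0,1,-4,0,-1,0,1,-8,0,0.2,0,1,-8,0,0.2,0],
)

```text
time: 13.3
tool_pos: [0.5135, 0.0136, 0.1081]
ee_rot: [0.0, 0.992, 0.124, -0.001]
wrist_force: [-3.6, -1.5, 5.7]
finger_gap: 0.0008
grip_force: 3.2
```

```bash
python3 mouth.py
python3 - <<'E'
from h import *
q,d=load('scene'); W=cloud('scene',d)
L=(W-[.539,.0585,.095])@np.array([[.967,.254,0],[-.254,.967,0],[0,0,1]]).T
hsv=cv2.cvtColor(q,cv2.COLOR_RGB2HSV)
m=(L[...,1]>.02)&(L[...,1]<.045)&(L[...,2]>.02)&(L[...,2]<.075)&(abs(L[...,0])<.07)&(hsv[...,1]>90)
Q=L[m]
for lo in range(-30,60,10):
    k=(Q[:,0]*1e3>=lo)&(Q[:,0]*1e3<lo+10)
    if k.sum()>3: print(lo,k.sum(),np.round([np.median(np.hypot(Q[k,0],Q[k,2])),Q[k,2].mean()],4))
E
```

```text
[-3.  -0.7  4.6]
-29 130; -26 126; -22 116; -18 99; -14 81; -10 69; -6 67; -2 70; 2 72; 6 75; 10 75; 14 77; 18 90; 22 109; 26 124; 29 130; 34 136; 38 138; 42 134; 46 119; 50 114; 54 117; 58 120; 62 118; 66 107; 70 98; 74 97; 78 99; 82 98; 86 96; 90 92; 94 90; 98 90; 102 92; 106 91; 110 91; -30 19 [0.06   0.0549]
-20 23 [0.0608 0.0587]
-10 24 [0.0602 0.0599]
0 30 [0.0611 0.0604]
10 31 [0.0617 0.0595]
20 37 [0.0613 0.0558]
30 40 [0.0618 0.0504]
40 50 [0.0614 0.0414]
50 46 [0.0618 0.0283]
```

Request:
servo_tool(
  steps=[1,-4,0,-8,0,1,-4,0,-60,0,1,-4,0,-90,0,0.5,-105,299,-90,0,0.5,-105,299,-90,0,0.5,-105,299,-90,0,0.5,-105,299,-90,0,0.5,-105,299,-90,0,0.5,-105,299,-90,0,0.5,-105,299,-90,0],
)

```text
time: 14.6
tool_pos: [0.4869, -0.3009, 0.1973]
ee_rot: [-0.001, 0.992, 0.124, -0.001]
wrist_force: [0.2, 1.5, -0.6]
finger_gap: 0.0472
grip_force: 0.0
```

```bash
python3 mouth.py
python3 - <<'E'
from h import *
s=bot.get_state(); print(s['tool_pos'],s['wrist_force'],s['finger_gap'])
p,d=snap('top'); q,e=load('scene')
a=cv2.resize(p[160:250,190:290],(400,360),interpolation=cv2.INTER_CUBIC); b=cv2.resize(q[170:260,100:200],(400,360),interpolation=cv2.INTER_CUBIC)
save(np.hstack([a,b]),'f.png')
W=cloud('top',d)
hsv=cv2.cvtColor(p,cv2.COLOR_RGB2HSV); g=cv2.cvtColor(p,cv2.COLOR_RGB2GRAY)
L=(W-[.539,.0585,.095])@np.array([[.967,.254,0],[-.254,.967,0],[0,0,1]]).T
k=(abs(L[...,0])<.035)&(abs(L[...,1])<.03)&(L[...,2]<.05)&(L[...,2]>-.0)
Q=L[k]; print(k.sum(), np.round([Q.min(0),Q.max(0),np.median(Q,0)],4))
E
```

```text
[-0.5  0.2 -0.2]
-29 129; -26 124; -22 114; -18 98; -14 81; -10 69; -6 66; -2 68; 2 71; 6 75; 10 75; 14 77; 18 90; 22 107; 26 123; 29 128; 34 133; 38 137; 42 132; 46 119; 50 112; 54 115; 58 119; 62 116; 66 106; 70 98; 74 97; 78 98; 82 97; 86 94; 90 90; 94 89; 98 90; 102 91; 106 91; 110 90; [ 0.48729705 -0.30022018  0.19772422] [-0.47054465  0.21992514 -0.16477905] 0.04725259037696261
252 [[-0.035  -0.0295  0.0155]
 [ 0.0346  0.0294  0.0498]
 [-0.0025  0.0009  0.0245]]
```

View pics/f.png

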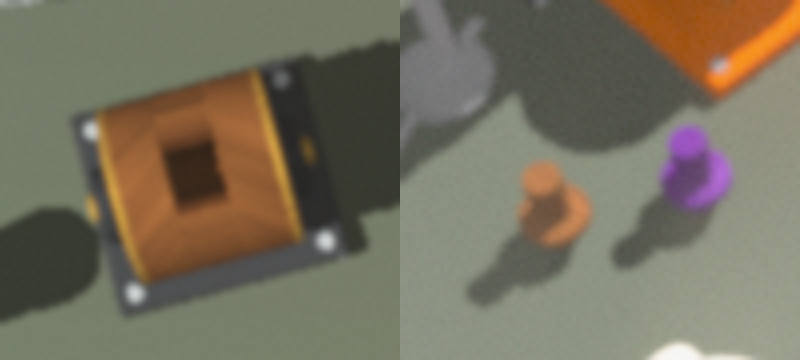

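Run:
```python
from h import *
c=vision.camera_info('top');K=np.array(c['camera_matrix']);R=np.array(c['R']);t=np.array(c['t'])
def ray(u,v,z):
    o=-R.T@t; r=R.T@np.linalg.inv(K)@[u,v,1]; return o+r*(z-o[2])/r[2]
M=np.array([[.967,.254],[-.254,.967]])
for (a,b) in [(163,150),(215,140),(228,200),(178,212),(196,175.5)]:
    P=ray(190+(a+.5)/4-.5,160+(b+.5)/4-.5,.156); print(P.round(4),'local',(M@(P[:2]-[.5404,.0591])).round(4))
p,d=load('top');g=cv2.cvtColor(p,cv2.COLOR_RGB2GRAY)
k=np.zeros_like(g,bool);k[193:216,228:250]=1;k&=g<60
v,u=np.nonzero(k);P=ray(u.mean(),v.mean(),.156);print(k.sum(),u.mean(),v.mean(),P,M@(P[:2]-[.5404,.0591]))
print(cv2.minAreaRect(np.c_[u,v].astype(np.float32)))
```

```text
[0.5549 0.0781 0.156 ] local [0.0188 0.0147]
[0.5608 0.0456 0.156 ] local [ 0.0163 -0.0182]
[0.5233 0.0378 0.156 ] local [-0.022  -0.0163]
[0.5161 0.0689 0.156 ] local [-0.021   0.0156]
[0.5387 0.0576 0.156 ] local [-0.002 -0.001]
168 238.0297619047619 202.5595238095238 [0.54108631 0.05906399 0.156     ] [ 0.00065452 -0.00020915]
((238.058837890625, 202.73532104492188), (14.067066192626953, 11.884245872497559), 75.96376037597656)
```

Request:
servo_tool(
  steps=[0.5,-2,0.5,50,0,0.5,-2,0.5,100,0,0.5,-2,0.5,130,0,0.5,-2,0.5,150,0,0.5,-2,0.5,158,0,0.5,-2,0.5,158,0],
)

```text
time: 15.45
tool_pos: [0.4859, -0.3013, 0.0403]
ee_rot: [-0.0, 0.992, 0.125, -0.0]
wrist_force: [0.7, -0.0, -0.4]
finger_gap: 0.0472
grip_force: 0.0
```

Run:
```python
from h import *
s=bot.get_state(); print(s['tool_pos'],s['wrist_force'],s['finger_gap'])
q,d=snap('scene'); save(q,'g.png',(95,160,195,260),6)
W=cloud('scene',d); hsv=cv2.cvtColor(q,cv2.COLOR_RGB2HSV)
L=(W-[.4855,-.302,0])@np.array([[.967,.254,0],[-.254,.967,0],[0,0,1]]).T
m=(hsv[...,1]<40)&(abs(L[...,0])<.03)&(abs(L[...,1])<.06)&(L[...,2]>.02)&(L[...,2]<.16)
v,u=np.nonzero(m)
for k in np.argsort(L[m][:,2])[:25:2]: print(u[k],v[k],(L[m][k]*1000).round(),q[v[k],u[k]])
```

```text
[ 0.48588042 -0.3012808   0.04026946] [ 0.71928388 -0.02220673 -0.38168687] 0.04722332796424527
140 212 [-1. 11. 70.] [135 133 115]
146 209 [ 9. 26. 81.] [125 126 118]
129 219 [  9. -24.  83.] [135 133 120]
144 207 [ 2. 25. 85.] [92 92 89]
147 208 [10. 29. 85.] [129 129 124]
129 218 [  9. -23.  86.] [126 128 117]
127 219 [  9. -28.  87.] [130 128 125]
143 205 [-2. 25. 88.] [74 73 70]
144 206 [ 3. 25. 89.] [88 87 85]
146 207 [ 9. 28. 90.] [121 118 118]
128 218 [ 10. -26.  90.] [126 127 120]
128 217 [  8. -24.  92.] [124 124 117]
127 218 [ 10. -28.  92.] [126 126 123]
```

View pics/g.png

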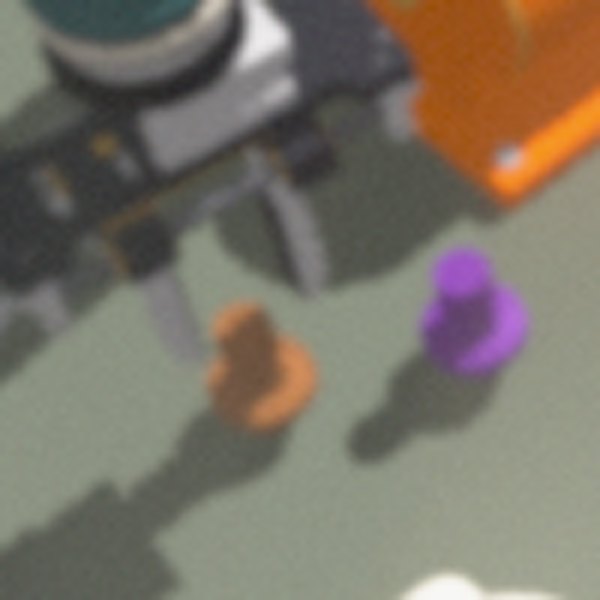

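Request:
servo_tool(
  steps=[0.5,0,0,15,0,0.5,0,0,28,0,0.5,0,0,36,0,0.5,0,0,41,0,0.5,0,0,41,0],
)

```text
time: 16.12
tool_pos: [0.4853, -0.3021, -0.0015]
ee_rot: [-0.0, 0.992, 0.125, -0.0]
wrist_force: [-0.5, -0.2, 1.0]
finger_gap: 0.0472
grip_force: 0.0
```

Close, wait, then lift a little.

Request:
servo_tool(
  steps=[1,0,0,0,0,1,0,0,0,0,1,0,0,0,0,1,0,0,0,0,1,0,0,0,0],
)

```text
time: 16.75
tool_pos: [0.4859, -0.3026, -0.0004]
ee_rot: [0.0, 0.992, 0.125, 0.0]
wrist_force: [0.8, -1.0, 2.3]
finger_gap: 0.0244
grip_force: 30.0
```

Request:
servo_tool(
  steps=[1,0,0,-10,0,1,0,0,-40,0,1,0,0,-100,0,1,0,0,-160,0,1,0,0,-220,0,1,0,0,-220,0],
)

```text
time: 17.5
tool_pos: [0.488, -0.3039, 0.2269]
ee_rot: [0.005, 0.992, 0.125, 0.005]
wrist_force: [0.0, -0.9, -0.6]
finger_gap: 0.0243
grip_force: 30.0
```

Run:
```python
from h import *
s=bot.get_state(); print(s['tool_pos'],s['wrist_force'],s['finger_gap'])
q,d=snap('scene'); W=cloud('scene',d); hsv=cv2.cvtColor(q,cv2.COLOR_RGB2HSV)
T=s['tool_pos']
L=(W-[T[0],T[1],0])@np.array([[.967,.254,0],[-.254,.967,0],[0,0,1]]).T
m=(hsv[...,0]<18)&(hsv[...,1]>100)&(abs(L[...,0])<.05)&(abs(L[...,1])<.05)&(L[...,2]>.1)
Q=L[m]; print(m.sum(),(np.r_[Q.min(0),Q.max(0),np.median(Q,0)]*1000).round())
v,u=np.nonzero(m); print(u.min(),u.max(),v.min(),v.max())
z=Q[:,2]
for a in range(int(z.min()*1000),int(z.max()*1000)+1,6):
    k=(z>=a/1000)&(z<a/1000+.006)
    if k.sum()>2: print(a,k.sum(),(np.r_[Q[k].min(0),Q[k].max(0)]*1000).round())
```

```text
[ 0.48798252 -0.30391608  0.22685112] [ 0.00866613 -0.85457497 -0.59452589] 0.024267609942498606
303 [-13. -22. 236.  23.  23. 301.   8.  -0. 263.]
110 130 153 179
236 8 [  9.  -7. 236.  13.   6. 242.]
248 13 [ -4. -22. 250.  21.  18. 254.]
254 106 [ -3. -22. 254.  22.  23. 260.]
260 30 [  1. -17. 260.  23.  17. 265.]
266 18 [  4.  -9. 266.  11.  16. 272.]
272 17 [  3.  -8. 272.   9.  10. 278.]
278 15 [  2.  -9. 279.  10.   9. 284.]
284 18 [  4.  -8. 284.  10.   8. 290.]
290 16 [  4.  -9. 290.  10.   6. 296.]
296 62 [-13.  -8. 296.  11.  11. 301.]
```

Request:
servo_tool(
  steps=[1,140,-338,0,0,1,140,-338,0,0,1,140,-338,0,0,1,140,-338,0,0,1,140,-338,0,0,1,140,-338,0,0,1,140,-338,0,0,1,140,-338,0,0,1,140,-338,0,0],
)

```text
time: 18.68
tool_pos: [0.5373, 0.0584, 0.2183]
ee_rot: [0.0, 0.992, 0.124, -0.001]
wrist_force: [0.0, -0.1, -1.5]
finger_gap: 0.0242
grip_force: 30.0
```

```bash
cat > al.py <<'E'
from h import *
s=bot.get_state(); T=s['tool_pos']; print(T,s['wrist_force'],s['finger_gap'],s['ee_rot'])
d=np.array([.540,.0585])-T[:2]; q=s['ee_rot']; 
from scipy.spatial.transform import Rotation as Ro
M=Ro.from_quat([q[1],q[2],q[3],q[0]]).as_matrix(); print('need tool xy mm',(M.T@[d[0],d[1],0]*1000).round(1))
E
python3 al.py
```

```text
[0.53731908 0.0584182  0.21826619] [ 0.04470664 -0.06712486 -1.46502199] 0.0242374656396241 [ 1.57576936e-04  9.92342729e-01  1.23512187e-01 -7.89194552e-04]
need tool xy mm [ 2.6  0.6 -0. ]
```

Request:
servo_tool(
  steps=[1,2.5,0.5,25,0,1,2.5,0.5,40,0,1,2.5,0.5,48,0,1,2.5,0.5,48,0],
)

```text
time: 19.18
tool_pos: [0.5399, 0.0596, 0.1705]
ee_rot: [-0.0, 0.992, 0.124, -0.001]
wrist_force: [-0.7, 0.1, -1.2]
finger_gap: 0.0247
grip_force: 30.0
```

```bash
python3 al.py
python3 - <<'E'
from h import *
q,d=snap('scene'); save(q,'k.png',(225,115,325,215),6)
E
```

```text
[0.53986799 0.05958123 0.17049632] [-0.68426428  0.1010349  -1.15190474] 0.024740869427260236 [-1.82720411e-05  9.92252138e-01  1.24239007e-01 -6.02285529e-04]
need tool xy mm [-0.1  1.1 -0. ]
```

View pics/k.png

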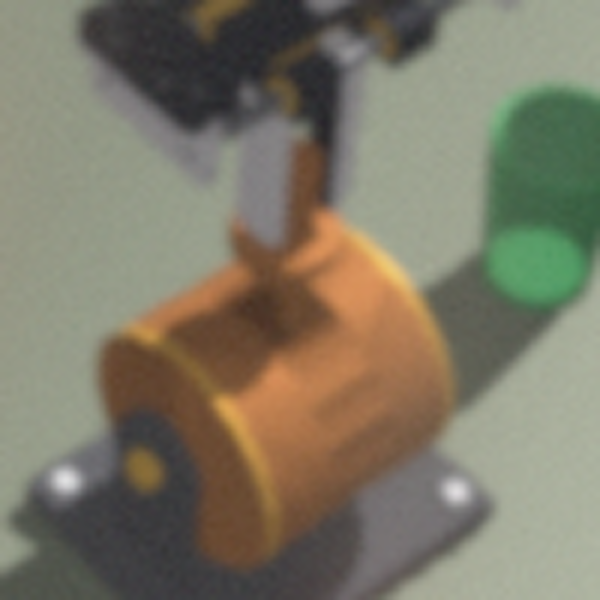

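Request:
servo_tool(
  steps=[1,0,1,4,0,1,0,1,8,0,1,0,1,12,0,1,0,1,15,0,1,0,1,18,0,1,0,1,18,0],
)

```text
time: 19.98
tool_pos: [0.5403, 0.0591, 0.1527]
ee_rot: [0.0, 0.992, 0.125, -0.0]
wrist_force: [-0.3, -0.2, -0.4]
finger_gap: 0.0244
grip_force: 30.0
```

Request:
servo_tool(
  steps=[1,0,0,2,0,1,0,0,4,0,1,0,0,6,0,1,0,0,6,0],
)

```text
time: 20.48
tool_pos: [0.5404, 0.059, 0.1468]
ee_rot: [0.0, 0.992, 0.125, -0.0]
wrist_force: [-0.1, -0.2, -0.4]
finger_gap: 0.0247
grip_force: 30.0
```

Request:
servo_tool(
  steps=[1,0,0,2,0,1,0,0,4,0,1,0,0,6,0,1,0,0,6,0],
)

```text
time: 20.98
tool_pos: [0.5404, 0.059, 0.1408]
ee_rot: [0.0, 0.992, 0.125, -0.0]
wrist_force: [0.5, 0.5, -1.2]
finger_gap: 0.0241
grip_force: 30.0
```

Request:
servo_tool(
  steps=[1,0,0,1.5,0,1,0,0,3,0,1,0,0,4,0,1,0,0,4,0],
)

```text
time: 21.48
tool_pos: [0.5405, 0.059, 0.137]
ee_rot: [0.0, 0.992, 0.125, -0.0]
wrist_force: [-0.2, -0.5, -1.2]
finger_gap: 0.0244
grip_force: 30.0
```

Request:
servo_tool(
  steps=[1,0,0,1,0,1,0,0,2,0,1,0,0,2,0],
)

```text
time: 21.85
tool_pos: [0.5405, 0.0591, 0.135]
ee_rot: [0.0, 0.992, 0.125, 0.0]
wrist_force: [-0.4, -0.9, -0.8]
finger_gap: 0.0243
grip_force: 30.0
```

Request:
servo_tool(
  steps=[1,0,0,1,0,1,0,0,2,0,1,0,0,2,0],
)

```text
time: 22.22
tool_pos: [0.5405, 0.059, 0.133]
ee_rot: [0.0, 0.992, 0.125, 0.0]
wrist_force: [1.4, -0.2, -0.7]
finger_gap: 0.0243
grip_force: 30.0
```

Request:
servo_tool(
  steps=[1,0,0,1,0,1,0,0,2,0,1,0,0,2,0],
)

```text
time: 22.6
tool_pos: [0.5413, 0.0591, 0.1326]
ee_rot: [0.0, 0.992, 0.125, 0.001]
wrist_force: [-0.6, -0.3, 5.7]
finger_gap: 0.0244
grip_force: 30.0
```

Request:
servo_tool(
  steps=[1,0,0,-1.5,0,0.5,0,0,-1.5,0,0.5,0,0,-1.5,0,0.5,0,0,-1.5,0,0.5,0,0,-10,0,0.5,0,0,-40,0,0.5,0,0,-90,0,0.5,0,0,-130,0,0.5,-100,100,-130,0,0.5,-100,100,-130,0],
)

```text
time: 23.85
tool_pos: [0.4765, -0.0494, 0.2624]
ee_rot: [0.001, 0.992, 0.126, 0.001]
wrist_force: [-0.0, -1.3, -0.3]
finger_gap: 0.047
grip_force: 0.0
```

Request:
servo_tool(
  steps=[0.5,-60,150,0,0,0.5,-60,150,0,0,0.5,-60,150,0,0,0.5,-60,150,0,0],
)

```text
time: 24.35
tool_pos: [0.455, -0.2109, 0.2612]
ee_rot: [0.0, 0.992, 0.122, -0.0]
wrist_force: [0.4, 0.3, -0.2]
finger_gap: 0.0469
grip_force: 0.0
```

```bash
python3 al.py
python3 - <<'E'
from h import *
for n in ['scene','top']:
    q,d=snap(n); W=cloud(n,d); hsv=cv2.cvtColor(q,cv2.COLOR_RGB2HSV)
    L=(W-[.540,.0585,.0])@np.array([[.967,.254,0],[-.254,.967,0],[0,0,1]]).T
    m=(hsv[...,1]>80)&(abs(L[...,0])<.04)&(abs(L[...,1])<.04)&(L[...,2]>.159); Q=L[m]
    for a in range(159,215,6):
        k=(Q[:,2]>=a/1000)&(Q[:,2]<a/1000+.006)
        if k.sum()>2: print(n,a,k.sum(),(np.r_[Q[k].min(0),Q[k].max(0),Q[k].mean(0)]*1000).round())
E
```

```text
[ 0.4550149  -0.21087977  0.26121823] [ 0.42767812  0.27524651 -0.21472739] 0.04685071717619202 [ 1.13663362e-04  9.92490688e-01  1.22320084e-01 -1.39203371e-04]
need tool xy mm [ 1.478e+02 -2.407e+02 -1.000e-01]
scene 159 108 [-25. -23. 159.  22.  33. 165.   2.  -5. 163.]
scene 165 46 [-20. -22. 165.  20.  19. 170.   6.  -3. 167.]
scene 171 13 [ -5. -11. 171.   9.   5. 176.   5.  -5. 174.]
scene 177 16 [ -7. -11. 177.   9.   6. 183.   4.  -5. 180.]
scene 183 15 [-13. -12. 183.   9.   4. 189.   3.  -6. 187.]
scene 189 14 [-11. -12. 189.   9.  11. 195.   3.  -4. 192.]
scene 195 18 [-12. -12. 195.   9.   9. 201.   2.  -6. 198.]
scene 201 63 [-16. -12. 201.   9.  11. 207.  -3.  -1. 204.]
top 159 165 [-23. -21. 159.  23.  29. 165.  -2.   1. 163.]
top 165 22 [-16. -20. 165.  21.  23. 168.   8.  -4. 166.]
top 195 8 [-15.  -5. 198.   1.  14. 201.  -6.   4. 200.]
top 201 85 [-15. -10. 201.  10.  15. 207.  -3.   2. 203.]
```

```bash
python3 -c "
from plant import bot
print(bot.job_done())"
```

```text
the job is handed in; nothing more can be done
None
```

I rolled the drum mouth-up (about 2° off at most), pushed the stopper in until its flange met the drum with about 6 N, let go and moved clear. In the last camera check it stood upright in the mouth. I handed the job in at about 24 s, and no verdict came back; the highest force I read on the drum was about 19.7 N in an early press test, close to the 20 N limit.

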